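# Sell a brass offcut by weight on the counter scale

## Robot

A 7-joint arm with a two-finger parallel gripper is mounted at the origin on the work surface. World frame = base frame: x ahead of the robot, y to its left, z up, the work surface at z = 0. Lengths are in m, angles in rad, forces in N, time in s.
With the tool pointing down it reaches from about 0.35 to 0.9 m from the base axis. Payload 19.9 kg.
Tool frame: the origin (TCP) lies between the finger pads; the fingertips stand 11 mm ahead of it and the grasp point (between the pads) lies 8 mm behind it; z points along the fingers, y is the direction in which the jaws open and shut (so a half turn about z gives the same grasp; the last joint's range is limited). The gripper opens to 94 mm and grips with 3 to 60 N. Pads are 16 mm wide; open, the fingers measure 119 mm over their backs; the gripper's body (75 mm by 177 mm) begins 78 mm behind the grasp point.
Start: joints at [-1.312, 0.417, -0.01, 1.614, 0.005, 1.111, -0.053], TCP at [0.185, 0.597, 0.216] pointing down, gripper open.
Joint ranges: [-2.81, 2.81], [-0.39, 2.02], [-1.27, 1.25], [0.06, 2.57], [-1.19, 4.33], [0.19, 2], [-2.82, 2.82]. Speed limits (rad/s): [1.89, 1.89, 2.39, 2.39, 3.01, 3.01, 3.01].

## Interface

Orientations are given as a unit quaternion [w, x, y, z].
In Python, from plant import r, snapshot, camera_params, models gives the robot as it stands.
- The arm moves only by the tool drive_tool, never from a script. Its argument "series" is a list of rows, each a list of 7 numbers: the shift along the tool's x, y, z in units of 10 cm (1.0 is 10 cm), then the turn, a rotation vector about the tool's x, y, z in units of 30 degrees (1.0 is 30 degrees), then the finger opening in mm, from 0 to 94. A call has exactly 5 rows; each row is the pose to reach, as a shift and turn from the pose measured when the call began, along the tool's axes at that moment; what a row does not reach only later rows make up. A row lasts 1/12 s, in which the tool goes at most 41.7 mm and 7.16 degrees, less where a joint would pass 70% of its speed; a pose out of reach is approached as far as the arm can. A call with a number of a shift or a turn outside -1 to 1 is refused whole. A call with a gripper value outside its range is refused whole. The fingers move at their own pace and stop on an object; "grip_force" is the grip in N (left out, the last holds). Time passes only in rows, so rows that repeat a pose let the fingers close, or fill a call up. It gives the time, the measured TCP pose, the force and the opening at its end, in the units of the state.
- r.state(): the state, without advancing time (a new reading comes with each control period).
- snapshot(name): name is "side" or "top" or "wrist"; returns the picture (420x560x3 uint8, red, green, blue); there is no depth.
- camera_params(name): a dict with "intrinsics" (3x3 intrinsics, pixels), "rvec" (rotation vector, rad) and "tvec" (3), from world to camera coordinates, as OpenCV has them. Camera axes: x right, y down, z forward; pixel columns grow to the right and rows downward; lengths in m; the calibration is good to about 2 mm. A picture is of the moment at which its call begins: read the wrist's pose just before it. camera_params takes no time and is no camera call; for the wrist camera it gives the pose at the moment of the call.
- r.finish_job(): hands the job in, once; it reports no verdict.
Trained networks look in the newest picture that a camera, given by its name, has taken for a name from the list of things; names that differ only in an ending like _2 or _b are one class to them, and where a whole thing is asked for, a point or a joint stands for the part that bears it (a point fixed in the world has none). Each returns a list of dicts, best first, with "p" (0 to 1); they miss things now and then, are a little off and sometimes report something else, mostly with a low value. They report only what shows in the picture. A call takes as long as a camera call. They do not tell look-alikes from the thing itself.
- models.look_for(camera, name): "rect" ([left, top, right, bottom] in pixels, round what is visible of it).
- models.regions_of(camera, name): "pixels" (420x560 bool, what is visible of it) and "rect" ([left, top, right, bottom] in pixels, round what is visible of it).
- models.mark_of(camera, name): "pixel" ([row, column] in pixels: a listed point, or the origin of a listed thing).
The state is a dict: "t": time; "q": joint angles; "dq": joint speeds; "joint_efforts": joint torques, N m; "tool_pos": TCP position; "ee_rot": TCP orientation; "ft_force": force on the tool from outside, world axes, zero at the start; "torque": the same for the moment, N m; "finger_gap": finger opening in m.
Only numpy, scipy, OpenCV 4.12 (cv2) and the standard library are available. Lean on these libraries where they do the work, as an engineer would, in place of code of your own. Each camera call takes 0.05 s, during which the arm holds its last target. There are 200 camera calls.

## Task

Weigh and ring up the square brass bar on the counter scale: with the pan still empty press the round zero-set key, then lay the square bar down gently with its whole length on the pan and let go of it. Then key in the price, 8-6-0, and press the tall print key, pressing one key at a time, each right down and released, and no other key (the keys carry no lettering: they are laid out as on a computer's number pad, 7-8-9 in the row nearest the pan, the wide key is 0). Leave the bar on the pan, and do not disturb the flat bar, the carton or the spray can.

Things in the scene. Friction and masses are not known exactly. Their poses are not given: they have to be found in the camera images.
- scale: Grey counter price scale, 350 (x) x 270 mm (y), fixed. Origin: centre of its footprint at counter height; x from the operator (keypad) to the back (pan), y to the operator's left. The near 130 mm is a panel that slopes up to the pan by 0.15 rad, 42 to 62 mm high: display on the left, keypad on the right, its centre 108 mm towards the operator and 60 mm right of the origin, 4 x 4 places at 30 mm pitch.
- pan_top (a point): Centre of the upper face of the scale's flat stainless pan, 210 mm (x) by 262 mm (y), no rim, 74 mm above the counter, behind the keypad; axes as scale. The pan's near edge lies just beyond the keypad panel.
- bar_mid (a point): Centre (half-way up) of the square brass bar offcut: 130 mm long (its x axis), 25 x 25 mm across, 0.55 to 0.8 kg. It lies on the counter to the left of the scale, roughly pointing away from the robot. Not the flat brass bar beside it; the two may lie either way round.
- square_bar: The same square bar; origin at the centre of its underside, x along its length.
- bar_end_a (a point): Centre of the square bar's end face at its +x end, 65 mm from its centre.
- bar_end_b (a point): Centre of the square bar's end face at its -x end, 65 mm from its centre.
- flat_bar: Bystander: flat brass bar 130 x 50 x 10 mm lying on the counter; origin under its centre, x along its length.
- carton: Bystander: closed cardboard carton of screws, 100 x 70 x 55 mm, on the counter; origin under its centre.
- spray_can: Bystander: spray can, 50 mm across, 162 mm high, standing on the counter; origin under its centre.
- key_0_top (a point): Centre of the top face of the wide 0 key (22 x 52 mm, its long way across the keypad): near row, under 1 and 2. It goes down with the key. Cap 7 mm proud of the panel, all keys one grey plastic. Spring: moves from 1.5 N, fully down at 4 mm and 4 N on a hard stop, springs back; counts as pressed beyond 2.5 mm. A vertical push with closed fingertips works.
- key_1_top (a point): Centre of the top face of the 1 key (22 x 22 mm), not needed here: third row, first column from the left. It goes down with the key.
- key_2_top (a point): Centre of the top face of the 2 key (22 x 22 mm), not needed here: third row, second column from the left. It goes down with the key.
- key_3_top (a point): Centre of the top face of the 3 key (22 x 22 mm), not needed here: third row, third column from the left. It goes down with the key.
- key_4_top (a point): Centre of the top face of the 4 key (22 x 22 mm), not needed here: second row, first column from the left. It goes down with the key.
- key_5_top (a point): Centre of the top face of the 5 key (22 x 22 mm), not needed here: second row, second column from the left. It goes down with the key.
- key_6_top (a point): Centre of the top face of the 6 key: second row, third column from the left. It goes down with the key. Cap 7 mm proud of the panel, all keys one grey plastic. Spring: moves from 1.5 N, fully down at 4 mm and 4 N on a hard stop, springs back; counts as pressed beyond 2.5 mm. A vertical push with closed fingertips works.
- key_7_top (a point): Centre of the top face of the 7 key (22 x 22 mm), not needed here: far row, first column from the left. It goes down with the key.
- key_8_top (a point): Centre of the top face of the 8 key: far row, second column from the left. It goes down with the key. Cap 7 mm proud of the panel, all keys one grey plastic. Spring: moves from 1.5 N, fully down at 4 mm and 4 N on a hard stop, springs back; counts as pressed beyond 2.5 mm. A vertical push with closed fingertips works.
- key_9_top (a point): Centre of the top face of the 9 key (22 x 22 mm), not needed here: far row, third column from the left. It goes down with the key.
- key_clear_top (a point): Centre of the top face of the clear key (22 x 22 mm), not needed here: near row, between the wide 0 and the tall print key. It goes down with the key.
- key_zero_set_top (a point): Centre of the top face of the zero-set key, the only round one (24 mm across): far row, right-hand column. It goes down with the key. Cap 7 mm proud of the panel, all keys one grey plastic. Spring: moves from 1.5 N, fully down at 4 mm and 4 N on a hard stop, springs back; counts as pressed beyond 2.5 mm. A vertical push with closed fingertips works.
- key_tare_top (a point): Centre of the top face of the tare key (22 x 22 mm), not needed here: second row, right-hand column, just nearer than the round zero-set key. It goes down with the key.
- key_print_top (a point): Centre of the top face of the tall print key (52 mm front to back, 22 mm wide): right-hand column, beside the two near rows. It goes down with the key. Cap 7 mm proud of the panel, all keys one grey plastic. Spring: moves from 1.5 N, fully down at 4 mm and 4 N on a hard stop, springs back; counts as pressed beyond 2.5 mm. A vertical push with closed fingertips works.
- pan: The pan itself, fixed on the scale: origin at the centre of its underside, 12 mm below pan_top.
Mind the look-alikes: they are no part of the job. Of the things shaped like the square_bar, the brass one is meant.

How it is judged:
By the outcome, as a careful person would: the job done as asked, in the order asked, and still so for the second after the job is handed in, with the robot touching nothing.
It also fails if it takes over 67 s, if anything falls off the work surface, if the arm or the gripper's body presses on something with over 40 N, if the wrist force passes 120 N, or if a joint passes its speed limit or range.

## Working session

There is one attempt and no reset: what is moved stays moved. The work goes in short steps, Python scripts to look and compute and a tool call to move; the robot and the scene stay as the last step left them, time stands still between calls to the robot, and variables do not carry over. Pictures are saved under pics/ and viewed, about 8 in all and at most 12, crops included, and the job is handed in when it is done.

Besides the shell and the picture viewer there is one more tool, called after "Emit:" as name(argument=value, ...), one argument or row to a line, values as JSON. drive_tool: Moves the arm, as the interface text tells. Shifts and turns lie within -1 to 1; 1 stands for 10 cm of shift or 30 degrees of turn. Its arguments: {"type":"object","properties":{"series":{"type":"array"},"grip_force":{"type":"number"}},"required":["series"]}

```bash
mkdir -p pics; ls; cat > h.py <<'E'
import numpy as np, cv2
from plant import r, snapshot, camera_params, models
from scipy.spatial.transform import Rotation as R
def shot(c,f=None):
    im=snapshot(c)
    if f: cv2.imwrite('pics/'+f,im[:,:,::-1])
    return im
def cam(c):
    p=camera_params(c); Rm=cv2.Rodrigues(np.array(p['rvec'],float))[0]; return np.array(p['intrinsics']),Rm,np.array(p['tvec'],float).ravel()
def ray(c,rc,P=None):
    K,Rm,t=P or cam(c); d=Rm.T@np.linalg.solve(K,[rc[1],rc[0],1.]); return -Rm.T@t,d/np.linalg.norm(d)
def onz(c,rc,z,P=None):
    o,d=ray(c,rc,P); return o+d*(z-o[2])/d[2]
def proj(c,X,P=None):
    K,Rm,t=P or cam(c); v=K@(Rm@np.array(X)+t); return v[1]/v[2],v[0]/v[2]
def tri(rays):
    A=sum(np.eye(3)-np.outer(d,d) for o,d in rays); b=sum((np.eye(3)-np.outer(d,d))@o for o,d in rays); return np.linalg.solve(A,b)
E
python3 - <<'E'
from h import *
s=r.state(); print(s['t'],s['tool_pos'],s['ee_rot'],s['ft_force'],s['finger_gap'])
ims=[shot(c) for c in('side','top')]
for c in('side','top','wrist'):
    p=cam(c); print(c,(-p[1].T@p[2]).round(3))
cv2.imwrite('pics/a.png',cv2.resize(np.hstack(ims),(800,300))[:,:,::-1])
cv2.imwrite('pics/top.png',cv2.resize(ims[1],(800,600))[:,:,::-1])
for n in ['scale','pan_top','bar_mid','bar_end_a','bar_end_b','flat_bar','carton','spray_can','key_zero_set_top','key_8_top','key_6_top','key_0_top','key_print_top','key_7_top','key_clear_top','key_1_top']:
    for c in('side','top'):
        print(n,c,[(np.round(m['pixel'],1).tolist(),round(m['p'],2)) for m in models.mark_of(c,n)[:3]])
E
```

```text
pics
0.0 [0.18509847 0.59658422 0.21584399] [-3.61330594e-05  1.49839802e-01  9.88710110e-01 -5.92190230e-04] [ 0.3451031   0.35393679 -0.24396245] 0.0939621269423059
side [0.532 1.141 0.715]
top [0.289 0.092 1.295]
wrist [0.117 0.62  0.384]
scale side [([191.5, 265.3], 0.87)]
scale top [([203.6, 368.5], 0.9)]
pan_top side [([172.6, 249.3], 0.76), ([252.0, 195.2], 0.31)]
pan_top top [([174.0, 376.2], 0.78)]
bar_mid side [([229.7, 292.6], 0.95), ([256.6, 294.7], 0.86), ([274.4, 370.0], 0.78)]
bar_mid top [([296.1, 210.8], 0.97), ([232.2, 235.9], 0.85), ([233.9, 281.9], 0.63)]
bar_end_a side [([260.2, 321.2], 0.97), ([234.9, 314.6], 0.93), ([273.9, 396.0], 0.9)]
bar_end_a top [([212.0, 236.9], 0.91), ([273.0, 214.7], 0.71), ([255.6, 273.0], 0.68)]
bar_end_b side [([260.2, 321.2], 0.97), ([234.9, 314.6], 0.93), ([273.9, 396.0], 0.9)]
bar_end_b top [([212.0, 236.9], 0.91), ([273.0, 214.7], 0.71), ([255.6, 273.0], 0.68)]
flat_bar side [([301.5, 302.3], 0.73)]
flat_bar top [([237.7, 184.8], 0.62)]
carton side [([252.0, 198.8], 0.84), ([167.5, 303.5], 0.19)]
carton top [([140.8, 244.6], 0.9
[... 307 characters left out ...]
0.4, 398.1], 0.61)]
key_6_top side [([165.4, 295.3], 0.42), ([163.0, 311.7], 0.35)]
key_6_top top [([232.9, 405.5], 0.59), ([257.4, 404.5], 0.4)]
key_0_top side [([250.0, 198.2], 0.64), ([172.7, 318.6], 0.52)]
key_0_top top [([254.9, 386.1], 0.69)]
key_print_top side [([161.5, 309.1], 0.42)]
key_print_top top [([254.3, 415.5], 0.58), ([235.5, 236.0], 0.39)]
key_7_top side [([173.5, 288.9], 0.37)]
key_7_top top [([218.8, 384.7], 0.55), ([258.0, 385.7], 0.37)]
key_clear_top side [([168.1, 315.2], 0.61)]
key_clear_top top [([257.9, 405.3], 0.66), ([255.7, 386.9], 0.27)]
key_1_top side [([176.5, 304.9], 0.41)]
key_1_top top [([201.8, 370.4], 0.71), ([248.0, 386.1], 0.57), ([256.7, 383.8], 0.37)]
```

View pics/top.png

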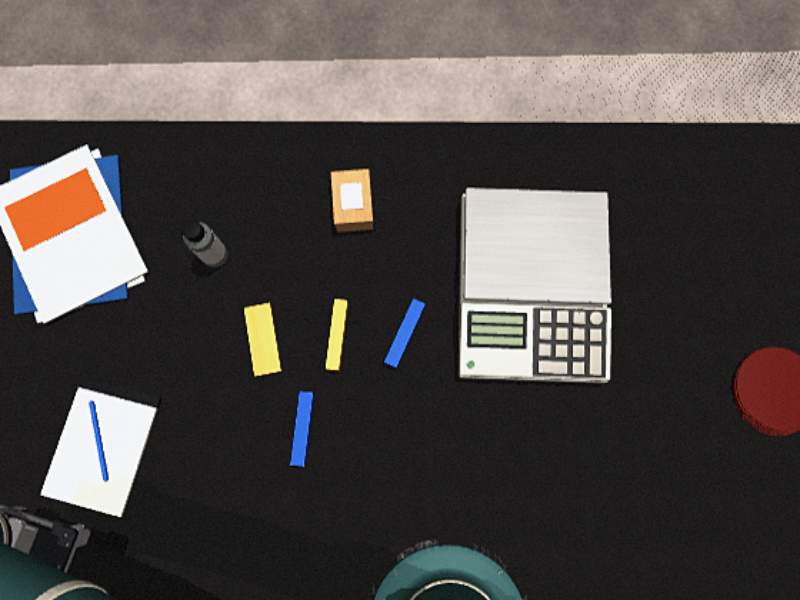

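View pics/a.png

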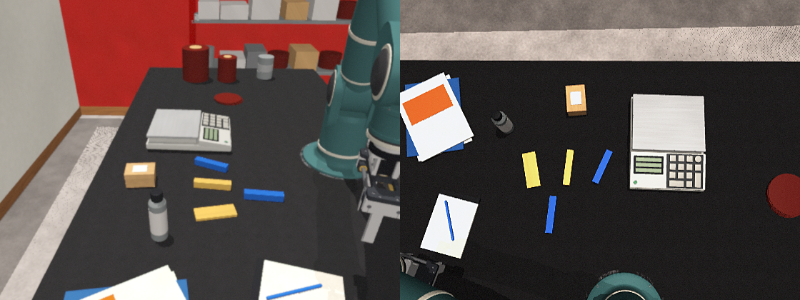

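```bash
python3 - <<'E'
from h import *
p=cam('side');q=cam('top')
def T(a,b): 
    ra,rb=ray('side',a,p),ray('top',b,q);X=tri([ra,rb]);return X.round(3), [round(np.linalg.norm(np.cross(X-o,d))*1000,1) for o,d in(ra,rb)]
print('scale',T([191.5,265.3],[203.6,368.5]),'pan',T([172.6,249.3],[174,376.2]))
for s in([229.7,292.6],[256.6,294.7],[274.4,370]):
    for t in([296.1,210.8],[232.2,235.9],[233.9,281.9]): print(s,t,T(s,t))
for rc in([296.1,210.8],[232.2,235.9],[233.9,281.9]):print(rc,onz('top',rc,.0125,q).round(3))
for n,rc in dict(flat=[237.7,184.8],carton=[140.8,244.6],can=[178.1,153.3],scale=[203.6,368.5]).items():print(n,onz('top',rc,0,q).round(3))
print('pan',onz('top',[174,376.2],.074,q))
for n,rc in dict(zs=[218.8,415.5],k8=[220.4,398.1],k6=[232.9,405.5],k0=[254.9,386.1],pr=[254.3,415.5],k7=[218.8,384.7]).items():print(n,onz('top',rc,.062,q).round(3))
E
```

```text
scale (array([ 0.595, -0.156,  0.005]), [np.float64(5.8), np.float64(5.8)]) pan (array([ 0.652, -0.166,  0.068]), [np.float64(1.3), np.float64(1.3)])
[229.7, 292.6] [296.1, 210.8] (array([0.427, 0.243, 0.12 ]), [np.float64(90.0), np.float64(90.0)])
[229.7, 292.6] [232.2, 235.9] (array([0.506, 0.192, 0.089]), [np.float64(10.7), np.float64(10.7)])
[229.7, 292.6] [233.9, 281.9] (array([0.509, 0.077, 0.015]), [np.float64(5.5), np.float64(5.5)])
[256.6, 294.7] [296.1, 210.8] (array([0.426, 0.251, 0.049]), [np.float64(85.4), np.float64(85.4)])
[256.6, 294.7] [232.2, 235.9] (array([0.509, 0.199, 0.016]), [np.float64(1.0), np.float64(1.0)])
[256.6, 294.7] [233.9, 281.9] (array([ 0.512,  0.078, -0.072]), [np.float64(5.8), np.float64(5.8)])
[274.4, 370] [296.1, 210.8] (array([0.336, 0.261, 0.015]), [np.float64(5.4), np.float64(5.4)])
[274.4, 370] [232.2, 235.9] (array([0.417, 0.227, 0.023]), [np.float64(93.0), np.float64(93.0)])
[274.4, 370] [233.9, 281.9] (array([ 0.409,  0.115, -0.055]), [np.float64(111.3), np.float64(111.3)])
[296.1, 210.8] [0.342 0.26  0.012]
[232.2, 235.9] [0.508 0.199 0.012]
[233.9, 281.9] [0.504 0.078 0.012]
flat [0.495 0.336 0.   ]
carton [0.768 0.182 0.   ]
can [0.659 0.429 0.   ]
scale [ 0.59  -0.156  0.   ]
pan [ 0.65128377 -0.16471451  0.074     ]
zs [ 0.536 -0.263  0.062]
k8 [ 0.532 -0.218  0.062]
k6 [ 0.5   -0.235  0.062]
k0 [ 0.443 -0.184  0.062]
pr [ 0.445 -0.258  0.062]
k7 [ 0.536 -0.184  0.062]
```

Top picture (800×600 scale): the yellow narrow bar at (337,335) is the square brass one, with the flat bar at (262,340). The blue look-alikes are at (404,333) and (301,429). The scale's keypad is at (570,342), with the round key upper right. Triangulated heights agree with the text (bar 16 mm, pan 68 mm). Next I move over the keypad.

Emit:
drive_tool(
  series=[
    [-0.77, -0.81, 0, 0, 0, -0.575, 0],
    [-0.77, -0.81, 0, 0, 0, -0.575, 0],
    [-0.77, -0.81, 0, 0, 0, -0.575, 0],
    [-0.77, -0.81, 0, 0, 0, -0.575, 0],
    [-0.77, -0.81, 0, 0, 0, -0.575, 0],
  ],
  grip_force=10,
)

```text
t: 2.12
tool_pos: [0.2357, 0.4959, 0.217]
ee_rot: [0.0, 0.001, 1.0, 0.0]
ft_force: [0.0, 1.4, -0.8]
finger_gap: 0.0641
```

Emit:
drive_tool(
  series=[
    [-0.7, -1, -0.2, 0, 0, 0, 0],
    [-0.7, -1, -0.2, 0, 0, 0, 0],
    [-0.7, -1, -0.2, 0, 0, 0, 0],
    [-0.7, -1, -0.2, 0, 0, 0, 0],
    [-0.7, -1, -0.2, 0, 0, 0, 0],
  ],
)

```text
t: 2.53
tool_pos: [0.3064, 0.3956, 0.2376]
ee_rot: [0.001, 0.003, 1.0, 0.001]
ft_force: [-0.6, 1.0, 0.2]
finger_gap: 0.0305
```

Emit:
drive_tool(
  series=[
    [-0.7, -1, -0.2, 0, 0, 0, 0],
    [-0.7, -1, -0.2, 0, 0, 0, 0],
    [-0.7, -1, -0.2, 0, 0, 0, 0],
    [-0.7, -1, -0.2, 0, 0, 0, 0],
    [-0.7, -1, -0.2, 0, 0, 0, 0],
  ],
)

```text
t: 2.95
tool_pos: [0.3764, 0.2956, 0.2578]
ee_rot: [0.001, 0.003, 1.0, 0.001]
ft_force: [0.2, 0.4, -0.7]
finger_gap: 0.0004
```

Emit:
drive_tool(
  series=[
    [-0.5, -1, 0, 0, 0, 0, 0],
    [-0.5, -1, 0, 0, 0, 0, 0],
    [-0.5, -1, 0, 0, 0, 0, 0],
    [-0.5, -1, 0, 0, 0, 0, 0],
    [-0.5, -1, 0, 0, 0, 0, 0],
  ],
)

```text
t: 3.37
tool_pos: [0.4256, 0.1964, 0.2573]
ee_rot: [0.001, 0.003, 1.0, 0.001]
ft_force: [0.3, 0.6, 0.4]
finger_gap: 0.0004
```

```bash
python3 - <<'E'
from h import *
P=cam('wrist'); shot('wrist','w1.png')
print((-P[1].T@P[2]).round(3),P[1][2].round(3))
for n in['bar_mid','bar_end_a','flat_bar']:
    for m in models.mark_of('wrist',n)[:4]: print(n,np.round(m['pixel'],1),round(m['p'],2),onz('wrist',m['pixel'],.0125,P).round(4))
np.save('P1.npy',np.array([P[0],P[1],np.c_[P[2],P[2],P[2]]]))
E
```

```text
[0.354 0.198 0.425] [ 0.249 -0.001 -0.968]
bar_mid [240.1 196. ] 0.85 [0.5107 0.0758 0.0125]
bar_mid [232.2 280.1] 0.78 [0.4988 0.203  0.0125]
bar_mid [116.4 320.7] 0.65 [0.3329 0.2586 0.0125]
bar_end_a [275.8 181. ] 0.96 [0.5699 0.048  0.0125]
bar_end_a [165.2 314.2] 0.94 [0.3989 0.2515 0.0125]
bar_end_a [ 63.7 323.5] 0.89 [0.2674 0.2601 0.0125]
bar_end_a [193.9 280.8] 0.81 [0.4401 0.2042 0.0125]
flat_bar [225.6 364.9] 0.56 [0.4891 0.3297 0.0125]
flat_bar [234.7 281.6] 0.36 [0.5028 0.2053 0.0125]
```

View pics/w1.png

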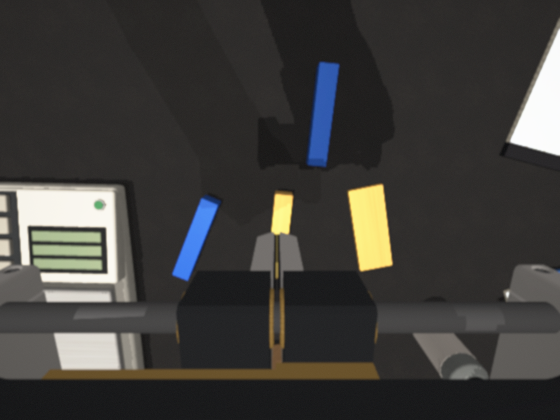

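Emit:
drive_tool(
  series=[
    [-0.25, -1, 0, 0, 0, 0, 0],
    [-0.25, -1, 0, 0, 0, 0, 0],
    [-0.25, -1, 0, 0, 0, 0, 0],
    [-0.25, -1, 0, 0, 0, 0, 0],
    [-0.25, -1, 0, 0, 0, 0, 0],
  ],
)

```text
t: 3.98
tool_pos: [0.4496, 0.0975, 0.2572]
ee_rot: [0.001, 0.002, 1.0, 0.001]
ft_force: [0.5, 0.4, -0.7]
finger_gap: 0.0006
```

Emit:
drive_tool(
  series=[
    [0, -1, 0, 0, 0, 0, 0],
    [0, -1, 0, 0, 0, 0, 0],
    [0, -1, 0, 0, 0, 0, 0],
    [0, -1, 0, 0, 0, 0, 0],
    [0, -1, 0, 0, 0, 0, 0],
  ],
)

```text
t: 4.4
tool_pos: [0.4493, -0.0014, 0.257]
ee_rot: [0.001, 0.002, 1.0, 0.001]
ft_force: [0.3, 0.1, 0.1]
finger_gap: 0.0009
```

Emit:
drive_tool(
  series=[
    [0, -1, 0, 0, 0, 0, 0],
    [0, -1, 0, 0, 0, 0, 0],
    [0, -1, 0, 0, 0, 0, 0],
    [0, -1, 0, 0, 0, 0, 0],
    [0, -1, 0, 0, 0, 0, 0],
  ],
)

```text
t: 4.82
tool_pos: [0.4494, -0.0999, 0.2566]
ee_rot: [0.0, 0.001, 1.0, 0.001]
ft_force: [0.5, 1.0, -0.9]
finger_gap: 0.0004
```

Emit:
drive_tool(
  series=[
    [0, -1, 0, 0, 0, 0, 0],
    [0, -1, 0, 0, 0, 0, 0],
    [0, -1, 0, 0, 0, 0, 0],
    [0, -1, 0, 0, 0, 0, 0],
    [0, -1, 0, 0, 0, 0, 0],
  ],
)

```text
t: 5.23
tool_pos: [0.45, -0.1983, 0.256]
ee_rot: [0.0, 0.0, 1.0, 0.001]
ft_force: [-0.2, 1.2, 0.3]
finger_gap: 0.0005
```

The wrist view shows the square brass bar at (283,212), partly behind the fingers, with the flat bar at (370,228) and blue bars at (197,238) and (324,115). Now the keypad from two wrist places.

```bash
python3 - <<'E'
from h import *
import pickle
P=cam('wrist'); shot('wrist','w2.png'); d={}
for n in['zero_set','8','6','0','print','7','9','5','clear','1','tare']:
    d[n]=[(m['pixel'],m['p']) for m in models.mark_of('wrist','key_%s_top'%n)[:3]]
    print(n,[(np.round(a).tolist(),round(b,2),onz('wrist',a,.06,P).round(3).tolist()) for a,b in d[n]])
pickle.dump((P,d),open('v2.pkl','wb'))
E
```

```text
zero_set [([248.0, 228.0], 0.82, [0.529, -0.261, 0.06]), ([193.0, 224.0], 0.73, [0.453, -0.263, 0.06])]
8 [([248.0, 296.0], 0.65, [0.529, -0.17, 0.06]), ([223.0, 225.0], 0.34, [0.493, -0.264, 0.06])]
6 [([227.0, 251.0], 0.61, [0.499, -0.23, 0.06])]
0 [([226.0, 250.0], 0.61, [0.498, -0.231, 0.06]), ([184.0, 283.0], 0.58, [0.442, -0.189, 0.06])]
print [([195.0, 224.0], 0.72, [0.455, -0.263, 0.06]), ([270.0, 301.0], 0.5, [0.561, -0.163, 0.06])]
7 [([251.0, 298.0], 0.43, [0.533, -0.167, 0.06])]
9 [([250.0, 252.0], 0.79, [0.531, -0.229, 0.06])]
5 [([229.0, 274.0], 0.73, [0.501, -0.2, 0.06])]
clear [([186.0, 248.0], 0.6, [0.443, -0.232, 0.06]), ([228.0, 276.0], 0.42, [0.5, -0.197, 0.06])]
1 [([204.0, 296.0], 0.65, [0.468, -0.172, 0.06])]
tare [([250.0, 251.0], 0.73, [0.532, -0.23, 0.06])]
```

Emit:
drive_tool(
  series=[
    [0.7, -0.7, 0, 0, 0, 0, 0],
    [0.7, -0.7, 0, 0, 0, 0, 0],
    [0.7, -0.7, 0, 0, 0, 0, 0],
    [0.7, -0.7, 0, 0, 0, 0, 0],
    [0.7, -0.7, 0, 0, 0, 0, 0],
  ],
)

```text
t: 6.25
tool_pos: [0.3788, -0.2701, 0.2563]
ee_rot: [0.001, 0.002, 1.0, 0.001]
ft_force: [0.2, 0.2, -0.1]
finger_gap: 0.0007
```

```bash
python3 - <<'E'
from h import *
import pickle
P=cam('wrist'); shot('wrist','w3.png'); d={}
P2,d2=pickle.load(open('v2.pkl','rb'))
for n in d2:
    d[n]=[(m['pixel'],m['p']) for m in models.mark_of('wrist','key_%s_top'%n)[:3]]
    print(n,[(np.round(a).tolist(),round(b,2),onz('wrist',a,.06,P).round(3).tolist()) for a,b in d[n]])
    if d[n] and d2[n]:print('   tri',tri([ray(0,d[n][0][0],P),ray(0,d2[n][0][0],P2)]).round(4))
pickle.dump((P,d),open('v3.pkl','wb'))
a=np.vstack([cv2.imread('pics/w2.png')[:300],cv2.imread('pics/w3.png')[:300]]);cv2.imwrite('pics/w23.png',a)
E
```

```text
zero_set []
8 []
6 [([274.0, 306.0], 0.47, [0.497, -0.228, 0.06])]
   tri [ 0.4979 -0.229   0.0596]
0 [([237.0, 336.0], 0.86, [0.442, -0.189, 0.06]), ([255.0, 326.0], 0.56, [0.467, -0.201, 0.06])]
   tri [ 0.4304 -0.2158  0.1738]
print [([255.0, 325.0], 0.63, [0.467, -0.203, 0.06]), ([242.0, 280.0], 0.62, [0.448, -0.263, 0.06])]
   tri [ 0.417  -0.2326  0.1965]
7 []
9 [([256.0, 325.0], 0.44, [0.469, -0.203, 0.06])]
   tri [ 0.4643 -0.2181  0.143 ]
5 [([276.0, 324.0], 0.54, [0.5, -0.204, 0.06])]
   tri [ 0.506  -0.201   0.0474]
clear [([234.0, 300.0], 0.5, [0.437, -0.237, 0.06]), ([276.0, 327.0], 0.16, [0.5, -0.2, 0.06])]
   tri [ 0.4479 -0.2345  0.0317]
1 [([256.0, 346.0], 0.75, [0.47, -0.174, 0.06])]
   tri [ 0.469  -0.1728  0.0596]
tare []
```

View pics/w23.png

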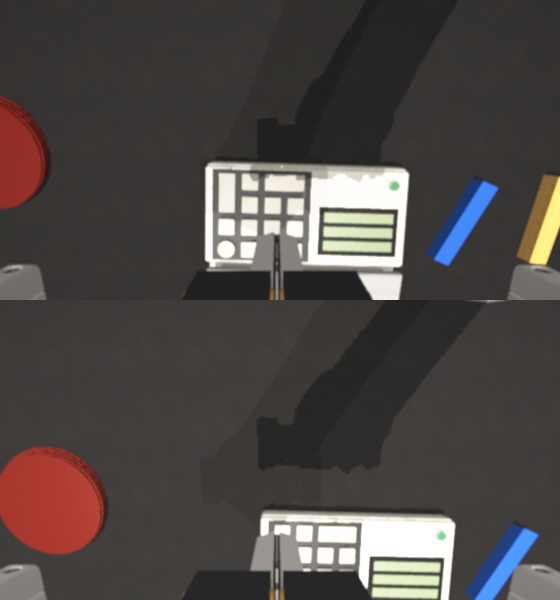

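Upper picture (v2): the whole keypad is visible, with the round key at (228,248), print (226,193), 0 (285,184), 6 (251,227), and 8 partly hidden by the fingers near (275,248). I drop the mistaken marks and fit the scale's pose to the known key layout.

```bash
cat > fit.py <<'E'
from h import *
import pickle
from scipy.optimize import least_squares
L={'zero_set':(45,-45),'8':(45,15),'6':(15,-15),'0':(-45,30),'print':(-30,-45),'7':(45,45),'9':(45,-15),'5':(15,15),'clear':(-45,-15),'1':(-15,45)}
def key(n,p):
    u,v=np.array(L[n])/1000; c,s=np.cos(.15),np.sin(.15)
    X=np.array([-.108+u*c-.007*s, -.06+v, .042+.067*np.tan(.15)+u*s+.007*c+p[3]])
    C,S=np.cos(p[2]),np.sin(p[2]); return np.array([p[0]+C*X[0]-S*X[1],p[1]+S*X[0]+C*X[1],X[2]])
P2,d2=pickle.load(open('v2.pkl','rb'));P3,d3=pickle.load(open('v3.pkl','rb'))
obs=[]
for P,d,ix in((P2,d2,{'zero_set':0,'6':0,'0':1,'print':0,'9':0,'5':0,'clear':0,'1':0,'7':0}),(P3,d3,{'6':0,'0':0,'print':1,'5':0,'clear':0,'1':0})):
    obs+=[(n,P,d[n][i][0]) for n,i in ix.items()]
f=lambda p:np.concatenate([np.subtract(proj(0,key(n,p),P),o) for n,P,o in obs])
if __name__=='__main__':
    for z in(0,1):
        g=(lambda q:f(np.r_[q,0])) if not z else f
        s=least_squares(g,[.595,-.158,0]+[0]*z,loss='soft_l1'); print(s.x.round(4)); p=np.r_[s.x,0][:4]
        print([(n,np.round(np.subtract(proj(0,key(n,p),P),o),1).tolist()) for n,P,o in obs])
        for n in L: print(n,key(n,p).round(4))
        if z==0: np.save('p.npy',p)
    print(r.state()['t'])
E
python3 fit.py
```

```text
[ 0.5926 -0.1541  0.0231]
[('zero_set', [3.0, -0.3]), ('6', [1.4, -1.2]), ('0', [-2.5, 0.6]), ('print', [0.2, 1.6]), ('9', [0.8, -1.6]), ('5', [-1.0, -0.6]), ('clear', [-2.8, 0.1]), ('1', [0.3, -0.2]), ('7', [-1.4, -2.2]), ('6', [2.7, -2.1]), ('0', [-3.8, 0.0]), ('print', [4.1, 0.6]), ('5', [0.2, 1.9]), ('clear', [0.5, 2.5]), ('1', [-1.4, 0.8])]
zero_set [ 0.5305 -0.2606  0.0658]
8 [ 0.5291 -0.2006  0.0658]
6 [ 0.5002 -0.2312  0.0613]
0 [ 0.4398 -0.1876  0.0523]
print [ 0.4564 -0.2623  0.0546]
7 [ 0.5284 -0.1706  0.0658]
9 [ 0.5298 -0.2306  0.0658]
5 [ 0.4995 -0.2013  0.0613]
clear [ 0.4408 -0.2326  0.0523]
1 [ 0.4691 -0.1719  0.0568]
[ 0.5957 -0.1553  0.0108 -0.0068]
[('zero_set', [2.3, 0.2]), ('6', [1.3, -0.8]), ('0', [-1.3, 1.0]), ('print', [0.5, 2.9]), ('9', [0.4, -1.5]), ('5', [-0.8, -0.6]), ('clear', [-2.0, 1.1]), ('1', [1.2, -0.4]), ('7', [-1.4, -2.9]), ('6', [1.8, -2.6]), ('0', [-3.6, -0.6]), ('print', [3.5, 0.9]), ('5', [-0.5, 1.0]), ('clear', [0.3, 2.5]), ('1', [-1.5, -0.3])]
zero_set [ 0.5323 -0.261   0.0589]
8 [ 0.5317 -0.201   0.0589]
6 [ 0.5023 -0.2313  0.0545]
0 [ 0.4425 -0.187   0.0455]
print [ 0.4582 -0.2618  0.0477]
7 [ 0.5314 -0.171   0.0589]
9 [ 0.532  -0.231   0.0589]
5 [ 0.502  -0.2013  0.0545]
clear [ 0.443  -0.232   0.0455]
1 [ 0.472  -0.1716  0.05  ]
6.85
```

```bash
cat > blob.py <<'E'
from fit import *
L.update({'tare':(15,-45),'4':(15,45),'2':(-15,15),'3':(-15,-15)})
p0=np.load('p.npy'); obs2=[]
for P,fn in((P2,'w2.png'),(P3,'w3.png')):
    g=cv2.cvtColor(cv2.imread('pics/'+fn),cv2.COLOR_BGR2GRAY)
    b=(cv2.resize(g,None,fx=4,fy=4,interpolation=cv2.INTER_CUBIC)>150).astype('u1')
    n,lab,st,ce=cv2.connectedComponentsWithStats(b,connectivity=4)
    for k in L:
        q=proj(0,key(k,p0),P); 
        for i in range(1,n):
            c=(ce[i]+.5)/4-.5; w,h,a=st[i][2]/4,st[i][3]/4,st[i][4]/16
            if abs(c[1]-q[0])<6 and abs(c[0]-q[1])<6 and 120<a<900: 
                print(fn,k,np.round(q,1),c[::-1].round(1),w,h,a); 
                obs2.append((k,P,c[::-1]))
f2=lambda p:np.concatenate([np.subtract(proj(0,key(n,p),P),o) for n,P,o in obs2])
for z in(0,1):
    s=least_squares((lambda q:f2(np.r_[q,0])) if not z else f2,[.595,-.158,0]+[0]*z,loss='soft_l1'); p=np.r_[s.x,0][:4]
    print(p.round(4),np.abs(s.fun).max(), [(n,np.round(np.subtract(proj(0,key(n,p),P),o),1).tolist()) for n,P,o in obs2])
    for n in ['zero_set','8','6','0','print']: print(n,key(n,p).round(4))
    np.save('p%d.npy'%z,p)
E
python3 blob.py
```

```text
w2.png 6 [228.5 250.1] [227.7 248.5] 18.25 17.75 300.875
w2.png 0 [181.9 283.4] [183.3 284.1] 40.5 17.75 644.125
w2.png print [194.8 225.9] [192.6 226.4] 17.5 40.75 679.75
w2.png 5 [228.  272.9] [226.9 271.4] 17.0 15.5 239.8125
w2.png clear [182.7 248.6] [182.3 249.2] 17.25 17.75 271.75
w2.png 1 [204.8 295.4] [206.2 295.2] 17.75 17.75 292.625
w2.png tare [229.  227.3] [226.9 225.9] 18.0 18.5 307.6875
w2.png 4 [227.5 295.7] [228.4 294.6] 18.0 18.0 288.25
w2.png 2 [205.3 272.4] [205.4 272.2] 17.25 17.25 285.3125
w2.png 3 [205.8 249.4] [204.7 249.2] 17.25 18.0 286.9375
w3.png 0 [233.5 336.2] [234.  336.8] 40.5 18.5 689.9375
w3.png clear [234.3 303. ] [233.2 303.7] 19.25 18.5 322.375
w3.png 1 [254.9 347.3] [255.7 346.7] 18.0 17.25 291.8125
w3.png 2 [255.4 325.3] [255.2 324.9] 18.0 17.75 298.875
w3.png 3 [255.9 303.4] [254.4 304.7] 16.25 17.75 246.4375
[ 0.5948 -0.1604 -0.0247  0.    ] 1.5610931448775318 [('6', [-0.2, 0.2]), ('0', [-0.8, 0.2]), ('print', [0.1, -0.3]), ('5', [1.2, 0.2]), ('clear', [-0.7, 0.3]), ('1', [-0.4, -0.1]), ('tare', [0.0, -0.0]), ('4', [0.1, -0.2]), ('2', [-0.1, -0.1]), ('3', [0.0, -0.1]), ('0', [0.0, 0.2]), ('clear', [0.1, 0.1]), ('1', [0.2, 0.3]), ('2', [0.2, 0.2]), ('3', [0.6, -1.6])]
zero_set [ 0.5277 -0.2637  0.0658]
8 [ 0.5291 -0.2038  0.0658]
6 [ 0.4988 -0.233   0.0613]
0 [ 0.4406 -0.1866  0.0523]
print [ 0.4535 -0.2619  0.0546]
[ 0.5954 -0.1605 -0.0263 -0.0017] 1.6630757658329003 [('6', [-0.3, 0.4]), ('0', [-0.6, 0.2]), ('print', [0.1, -0.0]), ('5', [1.1, 0.2]), ('clear', [-0.5, 0.4]), ('1', [-0.3, -0.2]), ('tare', [-0.1, 0.2]), ('4', [0.1, -0.3]), ('2', [-0.0, -0.0]), ('3', [0.1, 0.0]), ('0', [-0.0, -0.0]), ('clear', [0.0, 0.0]), ('1', [0.0, -0.0]), ('2', [0.1, 0.0]), ('3', [0.4, -1.7])]
zero_set [ 0.5281 -0.2638  0.0641]
8 [ 0.5297 -0.2038  0.0641]
6 [ 0.4992 -0.233   0.0596]
0 [ 0.4411 -0.1865  0.0506]
print [ 0.454  -0.2619  0.0528]
```

The fit is sub-pixel: scale at (0.595, −0.1605), yaw −0.025, and fitted height only 1.7 mm off the text. Next I go above zero-set at (0.528, −0.264).

Emit:
drive_tool(
  series=[
    [-1, 0.03, 0.5, 0, 0, 0, 0],
    [-1, 0.03, 0.5, 0, 0, 0, 0],
    [-1, 0.03, 0.5, 0, 0, 0, 0],
    [-1, 0.03, 0.5, 0, 0, 0, 0],
    [-1, 0.03, 0.5, 0, 0, 0, 0],
  ],
)

```text
t: 7.27
tool_pos: [0.4795, -0.2664, 0.205]
ee_rot: [-0.001, 0.0, 1.0, 0.001]
ft_force: [-1.3, 0.3, 0.6]
finger_gap: 0.0003
```

Emit:
drive_tool(
  series=[
    [-0.49, 0.03, 1, 0, 0, 0, 0],
    [-0.49, 0.03, 1, 0, 0, 0, 0],
    [-0.49, 0.03, 1, 0, 0, 0, 0],
    [-0.49, 0.03, 1, 0, 0, 0, 0],
    [-0.49, 0.03, 1, 0, 0, 0, 0],
  ],
)

```text
t: 7.68
tool_pos: [0.5273, -0.2637, 0.105]
ee_rot: [-0.002, 0.001, 1.0, 0.001]
ft_force: [-0.5, 0.2, 1.3]
finger_gap: 0.0006
```

Emit:
drive_tool(
  series=[
    [0, 0, 0.2, 0, 0, 0, 0],
    [0, 0, 0.26, 0, 0, 0, 0],
    [0, 0, 0.29, 0, 0, 0, 0],
    [0, 0, 0.31, 0, 0, 0, 0],
    [0, 0, 0.31, 0, 0, 0, 0],
  ],
)

```text
t: 8.1
tool_pos: [0.5272, -0.264, 0.0751]
ee_rot: [-0.001, 0.001, 1.0, 0.001]
ft_force: [-3.3, -0.4, 2.8]
finger_gap: 0.0005
```

Emit:
drive_tool(
  series=[
    [0, 0, 0.01, 0, 0, 0, 0],
    [0, 0, 0.02, 0, 0, 0, 0],
    [0, 0, 0.03, 0, 0, 0, 0],
    [0, 0, 0.03, 0, 0, 0, 0],
    [0, 0, 0.03, 0, 0, 0, 0],
  ],
)

```text
t: 8.52
tool_pos: [0.5275, -0.2643, 0.0733]
ee_rot: [-0.001, 0.001, 1.0, 0.001]
ft_force: [-5.6, 2.3, 16.5]
finger_gap: 0.0003
```

Force is 16.5 N at z = 0.0733, the hard stop where expected, so zero-set is pressed. I release it and go towards the bar with a clear view from the side.

Emit:
drive_tool(
  series=[
    [0, 0, -0.2, 0, 0, 0, 0],
    [0, 0, -0.6, 0, 0, 0, 0],
    [0, 0, -1, 0, 0, 0, 0],
    [0.2, 0.2, -1, 0, 0, 0, 0],
    [0.4, 0.6, -1, 0, 0, 0, 0],
  ],
)

```text
t: 8.93
tool_pos: [0.4895, -0.2102, 0.1756]
ee_rot: [0.002, 0.003, 1.0, -0.001]
ft_force: [0.2, -0.7, -0.8]
finger_gap: 0.0001
```

Emit:
drive_tool(
  series=[
    [0.2, 1, -0.5, 0, 0, 0, 94],
    [0.2, 1, -0.5, 0, 0, 0, 94],
    [0.2, 1, -0.5, 0, 0, 0, 94],
    [0.2, 1, -0.5, 0, 0, 0, 94],
    [0.2, 1, -0.5, 0, 0, 0, 94],
  ],
)

```text
t: 9.35
tool_pos: [0.4705, -0.1087, 0.2263]
ee_rot: [0.003, 0.001, 1.0, -0.0]
ft_force: [0.0, -1.0, -0.3]
finger_gap: 0.0307
```

Emit:
drive_tool(
  series=[
    [0.2, 1, -0.4, 0, 0, 0, 94],
    [0.2, 1, -0.4, 0, 0, 0, 94],
    [0.2, 1, -0.4, 0, 0, 0, 94],
    [0.2, 1, -0.4, 0, 0, 0, 94],
    [0.2, 1, -0.4, 0, 0, 0, 94],
  ],
)

```text
t: 9.77
tool_pos: [0.4508, -0.0086, 0.2662]
ee_rot: [0.003, 0.001, 1.0, 0.0]
ft_force: [0.6, -0.5, -1.0]
finger_gap: 0.0639
```

Emit:
drive_tool(
  series=[
    [0, 1, 0, 0, 0, 0, 94],
    [0, 1, 0, 0, 0, 0, 94],
    [0, 1, 0, 0, 0, 0, 94],
    [0, 1, 0, 0, 0, 0, 94],
    [0, 1, 0, 0, 0, 0, 94],
  ],
)

```text
t: 10.18
tool_pos: [0.4514, 0.0902, 0.2654]
ee_rot: [0.002, 0.001, 1.0, -0.001]
ft_force: [0.5, -0.4, 0.1]
finger_gap: 0.0937
```

```bash
cat > bar.py <<'E'
from h import *
import pickle,sys
im={c:shot(c,'b%s_%s.png'%(sys.argv[1],c)) for c in('top','wrist')}
s=r.state(); print(s['t'],s['tool_pos'].round(4) if hasattr(s['tool_pos'],'round') else s['tool_pos'])
for c in im:
    P=cam(c); hsv=cv2.cvtColor(im[c],cv2.COLOR_RGB2HSV)
    m=cv2.inRange(hsv,(18,90,90),(35,255,255))
    n,lab,st,ce=cv2.connectedComponentsWithStats(m)
    for i in range(1,n):
        if st[i][4]<150: continue
        cs=cv2.findContours((lab==i).astype('u1'),0,2)[0][0]; b=cv2.boxPoints(cv2.minAreaRect(cs))
        W=np.array([onz(c,(y,x),.025,P)[:2] for x,y in b]); 
        a=W[1]-W[0];e=W[2]-W[1]
        if np.linalg.norm(a)<np.linalg.norm(e):a,e=e,a
        a=a*np.sign(a[0])
        print(c,st[i],'cen',W.mean(0).round(4),'px',ce[i][::-1].round(1),'len',np.linalg.norm(a).round(4),np.linalg.norm(e).round(4),'yaw',np.arctan2(a[1],a[0]).round(4))
E
python3 bar.py 1
```

```text
10.2833 [0.4514 0.0893 0.2657]
top [232 119  28  37 294] cen [0.7701 0.1771] px [129.6 243.6] len 0.0999 0.0722 yaw 0.0842
top [171 211  26  53 930] cen [0.4934 0.3362] px [237.2 183.1] len 0.132 0.0504 yaw 0.203
wrist [ 419  164   42   90 3129] cen [0.4914 0.3296] px [208.5 440.4] len 0.134 0.0534 yaw 0.2294
wrist [ 335  172   34   89 1693] cen [0.5023 0.199 ] px [211.6 351. ] len 0.1347 0.0323 yaw -0.1081
wrist [  76  289   37   60 1029] cen [ 0.6716 -0.2088] px [318.5  89.8] len 0.1183 0.0479 yaw -0.3395
wrist [ 441  289   37   60 1026] cen [0.6728 0.3868] px [318.5 463.1] len 0.1181 0.0474 yaw 0.3315
wrist [308 350  46  19 623] cen [0.7505 0.1802] px [358.7 330.6] len 0.075 0.0364 yaw 1.5688
wrist [ 250  363  310   16 3447] cen [0.7742 0.3069] px [372.4 422. ] len 0.5217 0.0319 yaw 1.5689
```

View pics/b1_wrist.png

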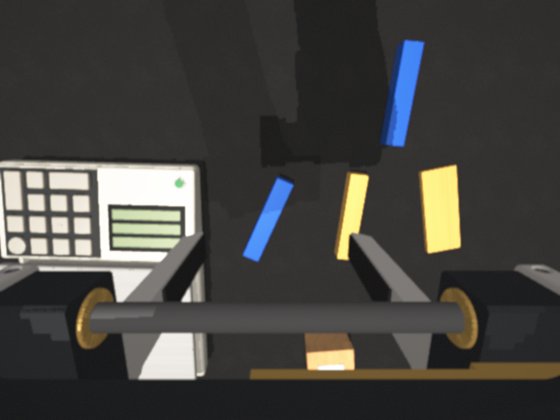

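The view shows the square brass bar's top at (353,215), with its darker −y side visible, and the flat bar at (440,208). I measure the top face alone, and the bar in the first top picture as a second view.

```bash
python3 - <<'E'
from h import *
from scipy.optimize import least_squares
Pt=cam('top');Pw=cam('wrist')
it=cv2.imread('pics/top.png'); iw=cv2.imread('pics/b1_wrist.png')
def hull(im,roi,sc):
    m=cv2.inRange(cv2.cvtColor(im,cv2.COLOR_BGR2HSV),(15,80,60),(38,255,255)); z=np.zeros_like(m); x0,y0,x1,y1=roi; z[y0:y1,x0:x1]=m[y0:y1,x0:x1]
    z=cv2.resize(z,None,fx=4,fy=4,interpolation=cv2.INTER_LINEAR)>127
    return cv2.convexHull(cv2.findContours(z.astype('u1'),0,2)[0][0])[:,0].astype(float)/4*1.0
A=[('top',hull(it,(318,285,360,385),0)*.7,Pt),('wrist',hull(iw,(330,165,372,265),0),Pw)]
def box(p): # x,y,yaw,z0
    c,s=np.cos(p[2]),np.sin(p[2])
    return [np.array([p[0]+c*a-s*b,p[1]+s*a+c*b,p[3]+h]) for a in(-.065,.065) for b in(-.0125,.0125) for h in(0,.025)]
def res(p,which):
    o=[]
    for n,H,P in which:
        q=np.array([proj(0,X,P)[::-1] for X in box(p)],np.float32); h=cv2.convexHull(q)[:,0]
        # support-function match
        for t in np.arange(0,2*np.pi,.1):
            d=np.array([np.cos(t),np.sin(t)]); o.append((H@d).max()-(h@d).max())
    return np.array(o)
for w in([A[0]],[A[1]]):
    s=least_squares(lambda q:res(np.r_[q,0],w),[.505,.2,-.1],loss='soft_l1',x_scale=[.01,.01,.1]);print(w[0][0],s.x.round(4),np.sqrt((s.fun**2).mean()).round(2))
s=least_squares(lambda q:res(q,A),[.505,.2,-.1,0],loss='soft_l1',x_scale=[.01,.01,.1,.01]);print('both,z',s.x.round(4),np.sqrt((s.fun**2).mean()).round(2))
E
```

```text
top [ 0.5027  0.1997 -0.1   ] 0.23
wrist [ 0.5031  0.2016 -0.1015] 1.32
both,z [ 5.032e-01  2.003e-01 -1.000e-01  1.000e-04] 0.94
```

Both views agree: bar at (0.503, 0.200), yaw −0.10, underside at z = 0. Approaching.

Emit:
drive_tool(
  series=[
    [-0.516, 1, 0.9, 0, 0, 0.19, 80],
    [-0.516, 1, 0.9, 0, 0, 0.19, 80],
    [-0.516, 1, 0.9, 0, 0, 0.19, 80],
    [-0.516, 1, 0.9, 0, 0, 0.19, 80],
    [-0.516, 1, 0.9, 0, 0, 0.19, 80],
  ],
)

```text
t: 10.7
tool_pos: [0.504, 0.1896, 0.1726]
ee_rot: [0.001, 0.052, 0.999, -0.002]
ft_force: [-0.4, -0.7, -1.2]
finger_gap: 0.0801
```

Emit:
drive_tool(
  series=[
    [0, 0.11, 0.9, 0, 0, 0, 80],
    [0, 0.11, 0.9, 0, 0, 0, 80],
    [0, 0.11, 0.9, 0, 0, 0, 80],
    [0, 0.11, 0.9, 0, 0, 0, 80],
    [0, 0.11, 0.9, 0, 0, 0, 80],
  ],
)

```text
t: 11.12
tool_pos: [0.5061, 0.199, 0.0839]
ee_rot: [0.001, 0.053, 0.999, -0.002]
ft_force: [-0.4, -0.1, 0.9]
finger_gap: 0.0799
```

```bash
python3 - <<'E'
from h import *
s=r.state(); q=s['ee_rot']; M=R.from_quat([q[1],q[2],q[3],q[0]]); 
print(s['t'],s['tool_pos'],M.as_matrix().round(4).tolist())
y=M.as_matrix()[:,1]; print('jaw yaw err', np.arctan2(-y[0],y[1])+.1)
print('units to (.503,.2,.015)',(M.inv().apply(np.array([.503,.2005,.015])-s['tool_pos'])/.1).round(3))
E
```

```text
11.1167 [0.50612934 0.19895366 0.08389905] [[-0.9945, 0.105, 0.0024], [0.105, 0.9945, -0.0037], [-0.0027, -0.0035, -1.0]]
jaw yaw err -0.005154342018522662
units to (.503,.2,.015) [0.035 0.014 0.689]
```

Emit:
drive_tool(
  series=[
    [0.035, 0.015, 0.35, 0, 0, 0, 80],
    [0.035, 0.015, 0.6, 0, 0, 0, 80],
    [0.035, 0.015, 0.69, 0, 0, 0, 80],
    [0.035, 0.015, 0.69, 0, 0, 0, 80],
    [0.035, 0.015, 0.69, 0, 0, 0, 80],
  ],
)

```text
t: 11.53
tool_pos: [0.5041, 0.2005, 0.0168]
ee_rot: [0.002, 0.053, 0.999, -0.001]
ft_force: [0.5, 0.0, 0.1]
finger_gap: 0.0798
```

Emit:
drive_tool(
  series=[
    [0, 0, 0, 0, 0, 0, 10],
    [0, 0, 0, 0, 0, 0, 10],
    [0, 0, 0, 0, 0, 0, 10],
    [0, 0, 0, 0, 0, 0, 10],
    [0, 0, 0, 0, 0, 0, 10],
  ],
  grip_force=45,
)

```text
t: 11.95
tool_pos: [0.5043, 0.2006, 0.0172]
ee_rot: [0.002, 0.053, 0.999, -0.001]
ft_force: [-0.3, 0.2, 1.0]
finger_gap: 0.0496
```

Emit:
drive_tool(
  series=[
    [0, 0, 0, 0, 0, 0, 10],
    [0, 0, 0, 0, 0, 0, 10],
    [0, 0, 0, 0, 0, 0, 10],
    [0, 0, 0, 0, 0, 0, 10],
    [0, 0, 0, 0, 0, 0, 10],
  ],
)

```text
t: 12.37
tool_pos: [0.5042, 0.2005, 0.0171]
ee_rot: [0.002, 0.053, 0.999, -0.001]
ft_force: [0.9, -0.7, 0.5]
finger_gap: 0.0248
```

Emit:
drive_tool(
  series=[
    [0, 0, -0.1, 0, 0, 0, 10],
    [0, 0, -0.35, 0, 0, 0, 10],
    [0, 0, -0.6, 0, 0, 0, 10],
    [0, 0, -0.85, 0, 0, 0, 10],
    [0, 0, -1, 0, 0, 0, 10],
  ],
)

```text
t: 12.78
tool_pos: [0.5041, 0.2008, 0.1198]
ee_rot: [0.003, 0.053, 0.999, -0.001]
ft_force: [2.4, 0.7, -6.7]
finger_gap: 0.0247
```

Emit:
drive_tool(
  series=[
    [0, 0, -0.25, 0, 0, 0, 10],
    [0, 0, -0.5, 0, 0, 0, 10],
    [0, 0, -0.7, 0, 0, 0, 10],
    [0, 0, -0.7, 0, 0, 0, 10],
    [0, 0, -0.7, 0, 0, 0, 10],
  ],
)

```text
t: 13.2
tool_pos: [0.5036, 0.201, 0.1902]
ee_rot: [0.003, 0.053, 0.999, -0.001]
ft_force: [0.1, 0.0, -7.3]
finger_gap: 0.0247
```

Held (about 7 N of weight). Carrying it to the pan.

Emit:
drive_tool(
  series=[
    [-0.1, -0.18, 0, 0, 0, 0, 10],
    [-0.2, -0.38, 0, 0, 0, 0, 10],
    [-0.32, -0.6, 0, 0, 0, 0, 10],
    [-0.44, -0.82, 0, 0, 0, 0, 10],
    [-0.5, -0.95, 0, 0, 0, 0, 10],
  ],
)

```text
t: 13.62
tool_pos: [0.5431, 0.0982, 0.1888]
ee_rot: [0.002, 0.054, 0.999, -0.002]
ft_force: [-0.4, -0.8, -6.3]
finger_gap: 0.0246
```

Emit:
drive_tool(
  series=[
    [-0.1, -0.18, 0, 0, 0, 0, 10],
    [-0.2, -0.38, 0, 0, 0, 0, 10],
    [-0.32, -0.6, 0, 0, 0, 0, 10],
    [-0.44, -0.82, 0, 0, 0, 0, 10],
    [-0.5, -0.95, 0, 0, 0, 0, 10],
  ],
)

```text
t: 14.03
tool_pos: [0.5822, -0.0046, 0.1874]
ee_rot: [0.001, 0.055, 0.998, -0.002]
ft_force: [0.4, -0.4, -7.2]
finger_gap: 0.0249
```

Emit:
drive_tool(
  series=[
    [-0.1, -0.18, 0, 0, 0, 0, 10],
    [-0.2, -0.38, 0, 0, 0, 0, 10],
    [-0.32, -0.6, 0, 0, 0, 0, 10],
    [-0.44, -0.82, 0, 0, 0, 0, 10],
    [-0.5, -0.95, 0, 0, 0, 0, 10],
  ],
)

```text
t: 14.45
tool_pos: [0.621, -0.1073, 0.1858]
ee_rot: [-0.0, 0.056, 0.998, -0.003]
ft_force: [-0.3, -0.0, -6.7]
finger_gap: 0.0247
```

```bash
cat > go.py <<'E'
from h import *
import sys
s=r.state(); q=s['ee_rot']; M=R.from_quat([q[1],q[2],q[3],q[0]]); g=np.array([float(v) for v in sys.argv[1:4]])
print(s['t'],np.round(s['tool_pos'],4),'F',np.round(s['ft_force'],1),'rot',M.as_matrix().round(3).tolist())
print('units',(M.inv().apply(g-s['tool_pos'])/.1).round(3))
E
python3 go.py .661 -.161 .095
python3 - <<'E'
from h import *
shot('side','s1.png')
for n in('pan_top','square_bar'):
  for c in('side',): print(n,[(np.round(m['pixel'],1).tolist(),round(m['p'],2)) for m in models.mark_of(c,n)[:3]])
E
```

```text
14.45 [ 0.621  -0.1073  0.1858] F [-0.3 -0.  -6.7] rot [[-0.994, 0.112, -0.001], [0.112, 0.994, -0.006], [0.0, -0.006, -1.0]]
units [-0.458 -0.484  0.911]
pan_top [([171.1, 247.3], 0.56)]
square_bar [([147.6, 256.6], 0.74), ([278.1, 364.5], 0.64), ([232.7, 291.8], 0.55)]
```

View pics/s1.png

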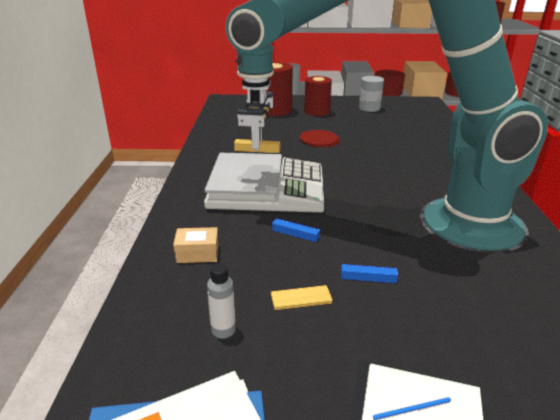

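The side view shows the bar held level above the pan at (257,147), with the bystanders untouched. Now over the pan and down.

Emit:
drive_tool(
  series=[
    [-0.1, -0.1, 0, 0, 0, 0, 10],
    [-0.25, -0.25, 0, 0, 0, 0, 10],
    [-0.4, -0.4, 0.1, 0, 0, 0, 10],
    [-0.458, -0.484, 0.3, 0, 0, 0, 10],
    [-0.458, -0.484, 0.5, 0, 0, 0, 10],
  ],
)

```text
t: 15.02
tool_pos: [0.661, -0.1601, 0.135]
ee_rot: [-0.0, 0.057, 0.998, -0.003]
ft_force: [0.3, -0.3, -7.3]
finger_gap: 0.0244
```

Emit:
drive_tool(
  series=[
    [0, 0, 0.1, 0, 0, 0, 10],
    [0, 0, 0.2, 0, 0, 0, 10],
    [0, 0, 0.3, 0, 0, 0, 10],
    [0, 0, 0.34, 0, 0, 0, 10],
    [0, 0, 0.34, 0, 0, 0, 10],
  ],
)

```text
t: 15.43
tool_pos: [0.6607, -0.1596, 0.1004]
ee_rot: [-0.001, 0.056, 0.998, -0.003]
ft_force: [-0.9, -0.3, -6.8]
finger_gap: 0.0244
```

Emit:
drive_tool(
  series=[
    [0, 0, 0.03, 0, 0, 0, 10],
    [0, 0, 0.06, 0, 0, 0, 10],
    [0, 0, 0.07, 0, 0, 0, 10],
    [0, 0, 0.08, 0, 0, 0, 10],
    [0, 0, 0.08, 0, 0, 0, 10],
  ],
)

```text
t: 15.85
tool_pos: [0.6607, -0.1597, 0.0924]
ee_rot: [-0.001, 0.056, 0.998, -0.003]
ft_force: [-0.6, 0.5, -8.1]
finger_gap: 0.0247
```

Emit:
drive_tool(
  series=[
    [0, 0, 0.005, 0, 0, 0, 10],
    [0, 0, 0.01, 0, 0, 0, 10],
    [0, 0, 0.015, 0, 0, 0, 10],
    [0, 0, 0.015, 0, 0, 0, 10],
    [0, 0, 0.015, 0, 0, 0, 10],
  ],
)

```text
t: 16.27
tool_pos: [0.6608, -0.1598, 0.0913]
ee_rot: [-0.001, 0.056, 0.998, -0.003]
ft_force: [-2.5, 0.5, -0.3]
finger_gap: 0.0244
```

The pan now carries the weight. Let go and retreat upward.

Emit:
drive_tool(
  series=[
    [0, 0, 0, 0, 0, 0, 30],
    [0, 0, 0, 0, 0, 0, 45],
    [0, 0, 0, 0, 0, 0, 60],
    [0, 0, 0, 0, 0, 0, 60],
    [0, 0, 0, 0, 0, 0, 60],
  ],
)

```text
t: 16.68
tool_pos: [0.6609, -0.1598, 0.0913]
ee_rot: [-0.0, 0.056, 0.998, -0.003]
ft_force: [-0.3, 0.5, 0.4]
finger_gap: 0.0532
```

Emit:
drive_tool(
  series=[
    [0, 0, -0.1, 0, 0, 0, 60],
    [0, 0, -0.3, 0, 0, 0, 60],
    [0, 0, -0.5, 0, 0, 0, 60],
    [0, 0, -0.7, 0, 0, 0, 60],
    [0, 0, -0.7, 0, 0, 0, 60],
  ],
)

```text
t: 17.1
tool_pos: [0.6627, -0.1601, 0.1662]
ee_rot: [0.002, 0.056, 0.998, -0.003]
ft_force: [-0.2, -0.1, 0.4]
finger_gap: 0.06
```

Emit:
drive_tool(
  series=[
    [1, 0, 0, 0, 0, -0.19, 0],
    [1, 0, 0, 0, 0, -0.19, 0],
    [1, 0, 0, 0, 0, -0.19, 0],
    [1, 0, 0, 0, 0, -0.19, 0],
    [1, 0, 0, 0, 0, -0.19, 0],
  ],
  grip_force=10,
)

```text
t: 17.52
tool_pos: [0.5635, -0.1487, 0.1666]
ee_rot: [0.003, 0.007, 1.0, -0.003]
ft_force: [0.4, 1.0, -0.4]
finger_gap: 0.0305
```

```bash
python3 go.py .529 -.2038 .090; python3 - <<'E'
from h import *
a=shot('top');b=shot('side');
v=np.hstack([cv2.resize(a[120:290,290:450],None,fx=2.5,fy=2.5),cv2.resize(b[120:290,180:340],None,fx=2.5,fy=2.5)]);cv2.imwrite('pics/c.png',v[:,:,::-1])
E
```

```text
17.5167 [ 0.5635 -0.1487  0.1666] F [ 0.4  1.  -0.4] rot [[-1.0, 0.013, 0.006], [0.013, 1.0, -0.006], [-0.006, -0.006, -1.0]]
units [ 0.342 -0.551  0.768]
```

View pics/c.png

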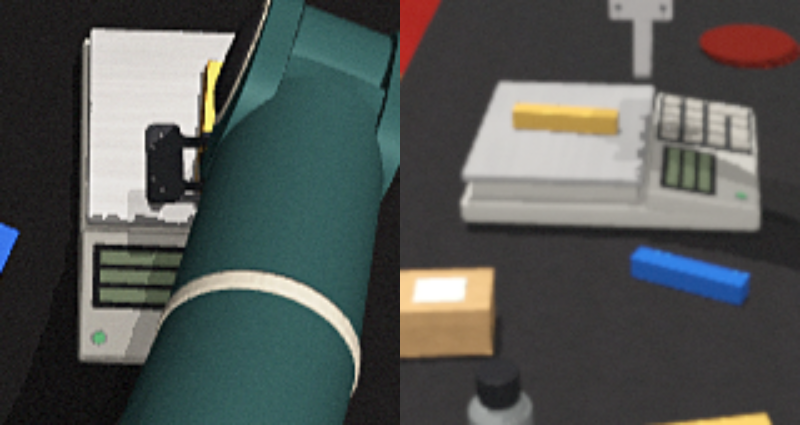

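The bar lies whole on the pan in the side crop (right), clear of every edge. Now key 8.

Emit:
drive_tool(
  series=[
    [0.342, -0.551, 0, 0, 0, 0, 0],
    [0.342, -0.551, 0, 0, 0, 0, 0],
    [0.342, -0.551, 0.3, 0, 0, 0, 0],
    [0.342, -0.551, 0.6, 0, 0, 0, 0],
    [0.342, -0.551, 0.7, 0, 0, 0, 0],
  ],
)

```text
t: 18.03
tool_pos: [0.5289, -0.2038, 0.0928]
ee_rot: [0.001, 0.007, 1.0, -0.003]
ft_force: [-0.2, 0.6, -1.1]
finger_gap: 0.0003
```

```bash
python3 go.py .529 -.2038 .0725
```

```text
18.0333 [ 0.5289 -0.2038  0.0928] F [-0.2  0.6 -1.1] rot [[-1.0, 0.013, 0.001], [0.013, 1.0, -0.006], [-0.002, -0.006, -1.0]]
units [-0.001  0.001  0.203]
```

Emit:
drive_tool(
  series=[
    [0, 0, 0.12, 0, 0, 0, 0],
    [0, 0, 0.16, 0, 0, 0, 0],
    [0, 0, 0.18, 0, 0, 0, 0],
    [0, 0, 0.2, 0, 0, 0, 0],
    [0, 0, 0.205, 0, 0, 0, 0],
  ],
)

```text
t: 18.45
tool_pos: [0.5294, -0.2038, 0.0734]
ee_rot: [0.001, 0.006, 1.0, -0.003]
ft_force: [-5.5, 3.7, 14.5]
finger_gap: 0.0008
```

Emit:
drive_tool(
  series=[
    [0, 0, -0.25, 0, 0, 0, 0],
    [0, 0, -0.25, 0, 0, 0, 0],
    [0.3, -0.296, -0.25, 0, 0, 0, 0],
    [0.3, -0.296, -0.2, 0, 0, 0, 0],
    [0.3, -0.296, -0.15, 0, 0, 0, 0],
  ],
)

```text
t: 18.87
tool_pos: [0.4987, -0.2346, 0.0897]
ee_rot: [0.002, 0.008, 1.0, -0.003]
ft_force: [0.0, 0.4, 0.4]
finger_gap: 0.0005
```

```bash
python3 go.py .499 -.233 .068
```

```text
18.8667 [ 0.4987 -0.2346  0.0897] F [0.  0.4 0.4] rot [[-1.0, 0.015, 0.004], [0.015, 1.0, -0.007], [-0.004, -0.007, -1.0]]
units [-0.002  0.017  0.216]
```

Emit:
drive_tool(
  series=[
    [0, 0.017, 0.13, 0, 0, 0, 0],
    [0, 0.017, 0.17, 0, 0, 0, 0],
    [0, 0.017, 0.19, 0, 0, 0, 0],
    [0, 0.017, 0.21, 0, 0, 0, 0],
    [0, 0.017, 0.216, 0, 0, 0, 0],
  ],
)

```text
t: 19.28
tool_pos: [0.4999, -0.2326, 0.0689]
ee_rot: [0.003, 0.007, 1.0, -0.003]
ft_force: [-3.5, 5.0, 18.9]
finger_gap: 0.0005
```

Key 6 is down on its stop (18.9 N). Release, then 0.

Emit:
drive_tool(
  series=[
    [0, 0, -0.3, 0, 0, 0, 0],
    [0, 0, -0.3, 0, 0, 0, 0],
    [0.3, 0.22, -0.3, 0, 0, 0, 0],
    [0.6, 0.451, -0.25, 0, 0, 0, 0],
    [0.6, 0.451, -0.15, 0, 0, 0, 0],
  ],
)

```text
t: 19.7
tool_pos: [0.4364, -0.1831, 0.0834]
ee_rot: [0.002, 0.007, 1.0, -0.002]
ft_force: [1.7, 0.5, -0.2]
finger_gap: 0.0004
```

```bash
python3 go.py .4406 -.1866 .059
```

```text
19.7 [ 0.4364 -0.1831  0.0834] F [ 1.7  0.5 -0.2] rot [[-1.0, 0.014, 0.004], [0.014, 1.0, -0.004], [-0.004, -0.004, -1.0]]
units [-0.042 -0.034  0.244]
```

Emit:
drive_tool(
  series=[
    [-0.042, -0.034, 0.05, 0, 0, 0, 0],
    [-0.042, -0.034, 0.17, 0, 0, 0, 0],
    [-0.042, -0.034, 0.21, 0, 0, 0, 0],
    [-0.042, -0.034, 0.235, 0, 0, 0, 0],
    [-0.042, -0.034, 0.245, 0, 0, 0, 0],
  ],
)

```text
t: 20.12
tool_pos: [0.4419, -0.1871, 0.0596]
ee_rot: [0.003, 0.007, 1.0, -0.002]
ft_force: [-5.0, 5.2, 29.9]
finger_gap: 0.0006
```

0 is down firmly. Release, then print.

Emit:
drive_tool(
  series=[
    [0, 0, -0.3, 0, 0, 0, 0],
    [0, 0, -0.35, 0, 0, 0, 0],
    [-0.12, -0.4, -0.35, 0, 0, 0, 0],
    [-0.12, -0.746, -0.3, 0, 0, 0, 0],
    [-0.12, -0.746, -0.25, 0, 0, 0, 0],
  ],
)

```text
t: 20.53
tool_pos: [0.453, -0.2686, 0.086]
ee_rot: [0.004, 0.009, 1.0, -0.004]
ft_force: [-1.6, -1.1, -1.0]
finger_gap: 0.0004
```

```bash
python3 go.py .4535 -.2619 .0615
```

```text
20.5333 [ 0.453  -0.2686  0.086 ] F [-1.6 -1.1 -1. ] rot [[-1.0, 0.019, 0.007], [0.019, 1.0, -0.008], [-0.007, -0.008, -1.0]]
units [-0.002  0.069  0.244]
```

Emit:
drive_tool(
  series=[
    [0, 0.06, 0.05, 0, 0, 0, 0],
    [0, 0.06, 0.17, 0, 0, 0, 0],
    [0, 0.06, 0.21, 0, 0, 0, 0],
    [0, 0.06, 0.23, 0, 0, 0, 0],
    [0, 0.06, 0.24, 0, 0, 0, 0],
  ],
)

```text
t: 20.95
tool_pos: [0.4537, -0.262, 0.062]
ee_rot: [0.004, 0.009, 1.0, -0.004]
ft_force: [-4.9, 3.3, 21.4]
finger_gap: 0.0005
```

Print is down on its stop. Retreat and make a final check.

Emit:
drive_tool(
  series=[
    [0, 0, -0.3, 0, 0, 0, 0],
    [0, 0, -0.7, 0, 0, 0, 0],
    [0, 0, -1, 0, 0, 0, 0],
    [0, 0, -1, 0, 0, 0, 0],
    [0, 0, -1, 0, 0, 0, 0],
  ],
)

```text
t: 21.37
tool_pos: [0.4539, -0.2607, 0.1633]
ee_rot: [0.005, 0.008, 1.0, -0.004]
ft_force: [-0.2, -0.2, -1.0]
finger_gap: 0.0004
```

Emit:
drive_tool(
  series=[
    [0.5, 0, -0.8, 0, 0, 0, 0],
    [0.5, 0, -0.8, 0, 0, 0, 0],
    [0.5, 0, -0.8, 0, 0, 0, 0],
    [0.5, 0, -0.8, 0, 0, 0, 0],
    [0.5, 0, -0.8, 0, 0, 0, 0],
  ],
)

```text
t: 21.78
tool_pos: [0.4034, -0.2586, 0.2422]
ee_rot: [0.005, 0.007, 1.0, -0.003]
ft_force: [0.2, 0.3, 0.2]
finger_gap: 0.0005
```

```bash
python3 - <<'E'
from h import *
a=shot('top');b=shot('side');
cv2.imwrite('pics/d.png',np.hstack([a[90:360,130:450],b[120:390,160:480]])[:,:,::-1]); print(r.state()['t'],r.state()['ft_force'])
E
```

```text
21.8833 [ 0.58072066  0.47323202 -0.3972743 ]
```

View pics/d.png

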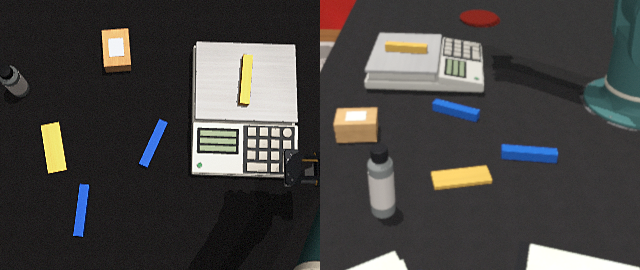

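The bar rests whole on the pan, at (246,80) in the left crop. The flat bar, carton and can are where they were, and the arm is clear. Handing in.

```bash
python3 -c "
from h import *
print(r.finish_job())"
```

```text
the job is handed in; nothing more can be done
None
```

The job is done and handed in at about 22 s of the 67 s allowed. I pressed the round zero-set key with the pan empty and laid the square brass bar whole on the pan. Then I keyed 8, 6, 0 and pressed the tall print key, releasing each key before going on to the next.

- **Key presses:** each key reached its hard stop within about 1 mm of the height I worked out. The stop forces were 14 to 30 N, highest on the 0 key.
- **Bar:** the pan took the bar's weight (about 7 N) before I let go. The last top and side pictures show it well inside the pan's edges.
- **Bystanders:** the flat bar, carton and spray can look unmoved in those pictures, and the wrist force reads near zero with the arm clear.
- **Disagreements:** several key marks from the networks were wrong or swapped. I used the key shapes seen in the wrist pictures instead, which fitted the known layout to about 1.6 px or better. With height left free, that fit came out 1.7 mm below the text's heights, while the presses matched the text to about 1 mm.
- **Not checked:** I could not read the scale's display, so I have not confirmed the price it registered.

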